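# Scoop the grinding ball out of the narrow-mouthed jar

## Task

The stone grinding ball lies under the shoulder of the narrow-mouthed glass jar. Fetch it out with the steel scoop, without touching the ball with the gripper, and let it roll gently from the scoop into the white bowl, where it has to stay; then stand the scoop upright on the table again and let go of it. Leave the jar, the bowl and everything else on the table where they are.

Things in the scene. Friction and masses are not known exactly. Their poses are not given: they have to be found in the camera images.
- jar: Heavy (about 1.5 kg) round clear-glass jar, open at the top, standing loose. Origin: centre of its underside, z up; its yaw means nothing. 172 mm across, 85 mm high. Flat inner floor 6 mm above the underside; inside radius 79 to 82 mm (twelve-sided wall) up to 50 mm height, then a shoulder slopes in to the mouth
- jar_mouth (a point): Centre of the jar's mouth at the height of its rim, 85 mm above the jar's underside. Clear radius of the mouth 46 mm, outer radius of the rim 55 mm
- ball: Polished, slippery grey-white stone ball, 34 mm in diameter, about 50 g, lying loose on the jar's inner floor near the wall, beneath the shoulder, on the side that faces away from the robot. Origin: its centre. It rolls
- scoop: Steel scoop, 0.24 kg, standing by itself on its floor plate, toe pointing roughly away from the robot. Origin: underside of the floor plate at its back edge, mid-width; x to the toe, y left, z up when it stands. Floor plate 40 mm long. Outer width 46, inner 40 mm; side cheeks 26 mm high (lower beside the ramp), back plate 30 mm high, plates 2.5 to 3 mm thick
- scoop_corner (a point): Underside of the scoop, mid-width, where the floor plate ends and the toe ramp begins: 40 mm in front (x) of the scoop's origin. The ramp is 24 mm long, 1.6 mm thick and climbs at 35 degrees; it keeps the ball in while the floor plate is level. Tipped toe-down by 35 degrees the ramp lies flat on a floor; past about 50 degrees the ball rolls out
- scoop_toe (a point): Middle of the scoop's toe edge (the ramp's end): 60 mm in front (x) of the scoop's origin and 14 mm above it (z)
- scoop_grip (a point): Centre of the wooden grip, 85 mm behind (-x) and 147 mm above (z) the scoop's origin. The straight handle leans back (to -x) 30 degrees from z: a strap 14 mm wide, 4 mm thick, then the grip, 62 mm long along the handle (31 mm either way from here), 26 mm wide along y, 12 mm thick across (along x cos 30 + z sin 30). Axes as the scoop's
- bowl: White porcelain bowl, 120 mm across the rim and 57 mm high, 0.19 kg, standing loose. Origin: centre of its underside, z up. Its inner floor is 9 mm above the underside and about 60 mm across; the inside widens to about 110 mm at the rim
- black_lid_jar: Bystander: small closed glass jar with a black lid, 46 mm across, 61 mm high, behind the work. Origin: centre of its underside
- white_lid_jar: Bystander: small closed glass jar with a white lid, 48 mm across, 65 mm high, behind the work. Origin: centre of its underside
- paint_tube: Bystander: paint tube lying flat, 121 mm long, 36 mm wide, 25 mm high, between the robot and the work. Origin: centre of its underside
- glass: Bystander: empty drinking glass, 81 mm across, 86 mm high, at the left. Origin: centre of its underside
Things that resemble listed ones, but are neither listed nor needed, are in the scene too. Leave any turquoise look-alike of the bowl alone.

How it is judged (in metres and radians):
On the way:
1. the ball has been lifted clear of the jar, lying in the scoop (height (world z) of ball above 0.095 m and x of ball in the frame of scoop between 0 and 0.055 m and z of ball in the frame of scoop between 0 and 0.04 m and y of ball in the frame of scoop between -0.025 and 0.025 m), for 0.2 s.
At the end, for the whole second after the job is handed in: The ball rests inside the bowl (centre within 40 mm of the bowl's axis and lower than 45 mm above the table, slower than 30 mm/s); the scoop stands still on the table on its floor plate (origin lower than 6 mm, tilted less than 0.15 rad); bowl and jar stand upright (less than 0.1 rad) (horizontal distance between ball and bowl below 0.04 m and height (world z) of ball below 0.045 m and linear speed of each of ball, scoop below 0.03 m/s and angle between scoop's own z axis and vertical below 0.15 rad and height (world z) of scoop below 0.006 m and angle between each of bowl, jar's own z axis and vertical below 0.1 rad); the robot touches nothing.
It fails at once if the gripper or arm touches the ball (contact force between any of the fingers, the arm and ball above 0.3 N).
It fails at once if the ball is dropped or thrown (faster than 1.2 m/s) (linear speed of ball above 1.2 m/s).
It fails at once if the jar is shoved more than 30 mm or tipped more than 0.25 rad (distance of jar from where it was at the start of the episode above 0.03 m or angle between jar's own z axis and vertical above 0.25 rad).
It fails at once if the bowl is shoved more than 30 mm or tipped more than 0.35 rad (distance of bowl from where it was at the start of the episode above 0.03 m or angle between bowl's own z axis and vertical above 0.35 rad).
It fails at once if a bystander is moved more than 25 mm (distance of any of black_lid_jar, white_lid_jar, paint_tube, glass from where it was at the start of the episode above 0.025 m).
It also fails if it takes over 72 s, if anything falls off the work surface, if the arm or the gripper's body presses on something with over 40 N, if the wrist force passes 120 N, or if a joint passes its speed limit or range.

## Robot

A 6-joint arm with a two-finger parallel gripper is mounted at the origin on the work surface; the furniture and walls round the work are solid. World frame = base frame: x ahead of the robot, y to its left, z up, the work surface at z = 0. Lengths are in m, angles in degrees, forces in N, time in s.
With the tool pointing down it reaches from about 0.375 to 0.825 m from the base axis. Payload 5.5 kg.
Tool frame: the origin (TCP) lies on the front face of the gripper's body, between the roots of the fingers; the fingertips stand 73 mm ahead of it and the grasp point (between the pads) lies 54 mm ahead of it; z points along the fingers, y is the line along which they close (so a half turn about z gives the same grasp; the last joint's range is limited). The gripper opens to 85 mm and grips with 20 to 120 N. Pads are 22 mm wide; open, the fingers measure 114 mm over their backs; the gripper's body (76 mm by 85 mm) begins 54 mm behind the grasp point. The pads swing forward as they close: fully open they stand 13 mm farther back than shut.
Start: joints at [0, 17.962, -2.699, 69.339, 0, 90], TCP at [0.6, -0, 0.304] pointing down, gripper open.
Joint ranges: [-152.73, 152.73], [-39.44, 99.34], [-58.76, 71.6], [-118.89, 123.64], [-81.53, 83.1], [-180, 180]. Speed limits (degrees/s): [136.94, 136.94, 172.46, 180, 180, 180].

## Interface

Orientations are given as a 3x3 rotation matrix whose columns are the frame's x, y, z axes.
In Python, from rig import bot gives the robot as it stands.
- The arm moves only by the shell command python3 -m pendant 'ROWS' [FORCE]. ROWS is JSON, a list of rows, each a list of 7 numbers: the turn, a rotation vector about the world's x, y, z in rad, then the shift along the world's x, y, z in cm, then the opening, from 0 (shut) to 1 (fully open). A call has 1 to 8 rows; each row is the pose to reach, as a shift and turn from the pose commanded when the call began; what a row does not reach only later rows make up. A row lasts 1/12 s, in which the tool goes at most 41.7 mm and 7.16 degrees, less where a joint would pass 70% of its speed; a pose out of reach is approached as far as the arm can. A call with a gripper value outside its range is refused whole. The fingers move at their own pace and stop on an object; FORCE is the grip in N (left out, the last holds). Time passes only in rows, so rows that repeat a pose let the fingers close. It gives the time, the measured TCP pose, the force, the opening and the grip force at its end, in the units of the state.
- bot.get_state(): the state, without advancing time (a new reading comes with each control period).
- bot.read_camera(name): name is "scene" or "top" or "wrist"; returns a dict with "color" (480x640x3 uint8, blue, green, red), "K" (3x3 intrinsics, pixels), "dist_coeffs" ([k1, k2, p1, p2, k3] as OpenCV has them; the pictures are not rectified), "xyz" and "orientation" of the camera in the world. Camera axes: x right, y up, looking along -z (the intrinsics and any distortion apply to the point x, -y, -z); pixel columns grow to the right and rows downward; lengths in m; the calibration is good to about 2 mm. A picture is of the moment at which its call begins. There is no depth.
- bot.finish_job(): hands the job in; it is judged then, once.
Trained networks look in a picture, given as the dict that the camera call returned (one of the last four; its "shot" number tells which), for a name from the list of things; names that differ only in an ending like _2 or _b are one class to them, and where a whole thing is asked for, a point or a joint stands for the part that bears it (a point fixed in the world has none). Each returns a list of dicts, best first, with "conf" (0 to 1); they miss things now and then, are a little off and sometimes report something else, mostly with a low value. They report only what shows in the picture. A call takes as long as a camera call. They do not tell look-alikes from the thing itself.
- bot.spot_in(name, picture): "position" ([x, y, z] in m, in the coordinates of the camera as it stood for that picture, good to about 4 mm: the middle of the surface that is visible of it).
The state is a dict: "clock": time; "q": joint angles; "qd": joint speeds; "joint_torque": joint torques, N m; "position": TCP position; "tool_rot": TCP orientation; "contact_force": force on the tool from outside, world axes, zero at the start; "ft_torque": the same for the moment, N m; "gripper_width": opening from 0.0 (shut) to 1.0 (fully open); "grip_force": force on a finger pad.
Only numpy, scipy, OpenCV 4.12 (cv2) and the standard library are available. Lean on these libraries where they do the work, as an engineer would, in place of code of your own. Each camera call takes 0.05 s, during which the arm holds its last target. There are 200 camera calls.

## Working session

There is one attempt and no reset: what is moved stays moved. The work goes in short steps, Python scripts to look and compute and a shell command to move; the robot and the scene stay as the last step left them, time stands still between calls to the robot, and variables do not carry over. Pictures are saved under pics/ and viewed, at most 10 in all, crops included, and the job is handed in when it is done.

```bash
ls; mkdir -p pics
cat > h.py <<'E'
import numpy as np, cv2
from rig import bot
def cam(n): return bot.read_camera(n)
def tow(p,c): return np.array(c["xyz"])+np.array(c["orientation"])@np.array(p)
def ray(c,u,v,z):
    x=cv2.undistortPoints(np.array([[[u,v]]],float),np.array(c["K"]),np.array(c["dist_coeffs"]))[0,0]
    d=np.array(c["orientation"])@np.array([x[0],-x[1],-1]);o=np.array(c["xyz"])
    return o+d*(z-o[2])/d[2]
def proj(c,P):
    p=np.array(c["orientation"]).T@(np.array(P,float)-np.array(c["xyz"]))
    q=np.array([[p[0],-p[1],-p[2]]])
    return cv2.projectPoints(q,np.zeros(3),np.zeros(3),np.array(c["K"]),np.array(c["dist_coeffs"]))[0][0,0]
def find(c,names):
    for n in names:
        for d in bot.spot_in(n,c)[:3]:
            w=tow(d["position"],c); print(n,round(d["conf"],2),w.round(4),proj(c,w).round(0))
E
python3 - <<'E'
from h import *
for n in ("scene","top"):
    c=cam(n);cv2.imwrite(f"pics/{n}0.png",c["color"]);print(n,np.round(c["xyz"],3),np.round(c["orientation"],2).tolist())
    find(c,["jar","jar_mouth","ball","scoop","scoop_corner","scoop_toe","scoop_grip","bowl","black_lid_jar","white_lid_jar","paint_tube","glass"])
E
```

```text
pics
scene [-0.127  0.556  0.912] [[-0.6, 0.61, -0.52], [-0.8, -0.47, 0.37], [-0.02, 0.64, 0.77]]
jar 0.56 [0.4148 0.3612 0.0583] [245. 293.]
jar_mouth 0.78 [0.4172 0.359  0.0612] [246. 291.]
scoop 0.7 [ 0.47   -0.1405  0.0252] [402. 185.]
scoop_corner 0.86 [ 0.4716 -0.1449  0.0232] [403. 185.]
scoop_toe 0.71 [ 0.4726 -0.1395  0.0261] [401. 185.]
scoop_grip 0.67 [ 0.4673 -0.1464  0.021 ] [405. 186.]
bowl 0.89 [0.4641 0.0733 0.0264] [339. 225.]
bowl 0.76 [0.2406 0.3677 0.0185] [292. 366.]
bowl 0.6 [ 0.4679 -0.1441  0.0241] [404. 185.]
black_lid_jar 0.58 [ 0.5633 -0.0157  0.0409] [342. 182.]
black_lid_jar 0.41 [ 0.4674 -0.1439  0.0208] [404. 187.]
white_lid_jar 0.72 [0.5705 0.2341 0.0465] [258. 224.]
paint_tube 0.59 [0.2782 0.2313 0.0131] [335. 317.]
glass 0.92 [0.4461 0.5509 0.0525] [155. 334.]
top [0.183 0.193 1.324] [[-0.01, 0.99, -0.17], [-1.0, -0.01, 0.0], [0.0, 0.17, 0.99]]
jar 0.67 [0.4419 0.3566 0.0612] [242. 221.]
jar_mouth 0.57 [0.4415 0.3553 0.0615] [243. 221.]
ball 0.43 [0.4881 0.3764 0.0305] [236. 204.]
scoop_corner 0.35 [0.443  0.3579 0.0637] [242. 220.]
scoop_corner 0.18 [ 0.5701 -0.0188  0.0615] [405. 166.]
scoop_toe 0.16 [0.4556 0.0836 0.0166] [361. 218.]
scoop_grip 0.7 [0.4424 0.3589 0.0609] [241. 221.]
bowl 0.94 [0.2261 0.3837 0.0164] [232. 317.]
bowl 0.2 [0.4462 0.5525 0.0511] [159. 221.]
black_lid_jar 0.81 [ 0.5706 -0.0169  0.0582] [404. 166.]
white_lid_jar 0.67 [0.5691 0.2293 0.0603] [298. 167.]
paint_tube 0.96 [0.2762 0.2251 0.0092] [301. 295.]
glass 0.85 [0.4475 0.5493 0.0526] [160. 220.]
```

View pics/scene0.png

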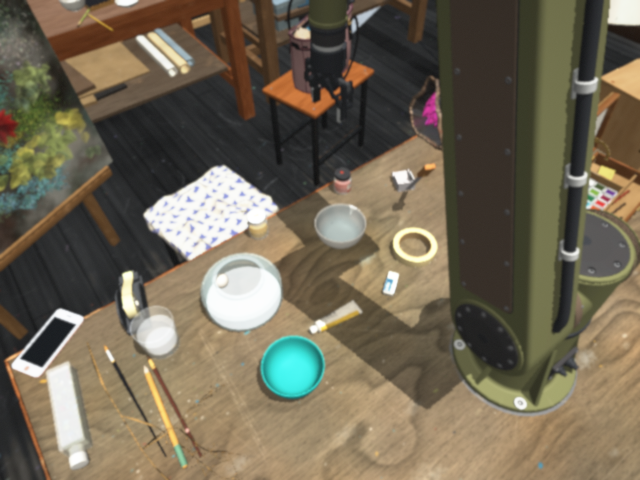

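View pics/top0.png

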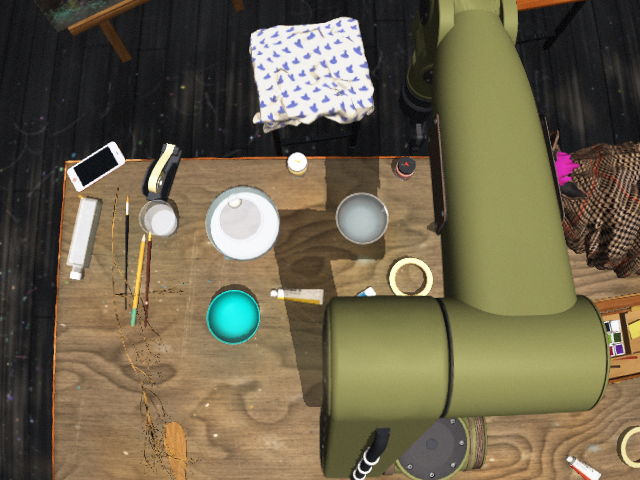

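The scene view shows the scoop at about (402,180) with its grip at (430,167), the white (grey-looking) bowl at (340,226) and the jar at (242,290). In the top view the jar is at (242,222) with the ball at (235,203), and the bowl is at (362,218). The arm hides the scoop there.

```bash
python3 - <<'E'
from h import *
s=bot.get_state();print(s["clock"],np.round(s["tool_rot"],3).tolist(),s["contact_force"],s["gripper_width"])
c=cam("wrist");print(np.round(c["xyz"],3),np.round(c["orientation"],2).tolist(),np.round(c["K"],0).tolist())
cv2.imwrite("pics/w0.png",c["color"])
E
python3 -m pendant '[[0,0,0,-2,-3,0,1],[0,0,0,-4,-6,1,1],[0,0,0,-6,-9,2,1],[0,0,0,-8,-12,3,1],[0,0,0,-10,-14,4,1],[0,0,0,-12,-14,4,1],[0,0,0,-12,-14,4,1]]'
python3 - <<'E'
from h import *
c=cam("wrist");print(np.round(c["xyz"],3))
cv2.imwrite("pics/w1.png",c["color"])
find(c,["scoop","scoop_corner","scoop_toe","scoop_grip","bowl"])
c=cam("scene");find(c,["scoop","scoop_grip"])
E
```

```text
1.3 [[-0.0, 1.0, -0.0], [1.0, 0.0, -0.0], [-0.0, -0.0, -1.0]] [-0.00792292  0.04072021 -0.16198123] 0.9969007888365434
[0.601 0.067 0.374] [[1.0, -0.0, 0.0], [0.0, 0.96, 0.27], [-0.0, -0.27, 0.96]] [[406.0, 0.0, 321.0], [0.0, 406.0, 240.0], [0.0, 0.0, 1.0]]
clock: 1.93
position: [0.4772, -0.1412, 0.3449]
tool_rot: [[0.003, 1.0, -0.0], [1.0, -0.003, -0.0], [-0.0, -0.0, -1.0]]
contact_force: [0.4, -0.1, -0.0]
gripper_width: 1.001
grip_force: 0.0
[ 0.478 -0.074  0.415]
scoop 0.79 [ 0.4232 -0.1407  0.082 ] [255. 210.]
scoop_corner 0.9 [ 0.4235 -0.132   0.0879] [254. 201.]
scoop_toe 0.95 [ 0.426  -0.1311  0.0887] [257. 200.]
scoop_grip 0.71 [ 0.4241 -0.1412  0.087 ] [256. 212.]
bowl 0.56 [0.4477 0.0223 0.0517] [283.   8.]
scoop 0.76 [ 0.4718 -0.1424  0.0269] [403. 184.]
```

View pics/w1.png

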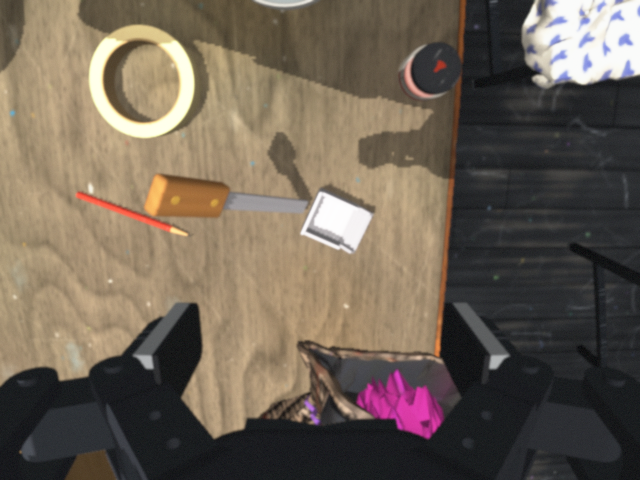

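The wrist view shows the scoop from above. Its grip runs from (153,195) to (228,199), the back corners are at (320,188) and (303,235), and the toe corners are at (373,211) and (352,252). I'll fit the standing pose to those pixels.

```bash
cat > fit.py <<'E'
from h import *
from scipy.optimize import least_squares
def fit(c,pts,x0):
    def f(p):
        R=np.array([[np.cos(p[2]),-np.sin(p[2]),0],[np.sin(p[2]),np.cos(p[2]),0],[0,0,1]])
        return np.concatenate([proj(c,R@np.array(a)/1000+[p[0],p[1],0])-b for a,b in pts])
    return least_squares(f,x0,loss="soft_l1",f_scale=3)
E
python3 - <<'E'
from fit import *
c=cam("wrist")
pts=[((0,23,28),(320,188)),((0,-23,28),(303,235)),((60,23,14),(373,211)),((60,-23,14),(352,252)),((-100,0,174),(153,195)),((-69.5,0,120),(228,199)),((-2,0,28),(308,205))]
r=fit(c,pts,[.47,-.14,0]);p=r.x;print(p[:2].round(4),np.degrees(p[2]),r.fun.reshape(-1,2).round(1).tolist())
ct,st=np.cos(p[2]),np.sin(p[2])
print("grip",p[0]-.085*ct,p[1]-.085*st)
print(bot.get_state()["q"])
c=cam("top");cv2.imwrite("pics/top1.png",c["color"][140:300,170:400].repeat(3,0).repeat(3,1))
find(c,["jar","jar_mouth","ball","bowl"]);print(ray(c,235,203,.023))
E
```

```text
[ 0.4714 -0.1506] -23.640021616604233 [[0.5, 1.5], [-1.4, -2.7], [2.3, 0.5], [3.9, -0.4], [-0.4, -0.9], [-7.1, -0.2], [1.0, 5.4]]
grip 0.3935643317013834 -0.11646903744864787
[-1.62116769e+01  6.41618946e+00 -1.19631690e+01  7.16489088e+01
  1.21150553e-03  7.37413754e+01]
jar 0.85 [0.4426 0.36   0.0606] [241. 221.]
jar_mouth 0.79 [0.4422 0.3603 0.062 ] [241. 221.]
bowl 0.67 [0.4579 0.0853 0.017 ] [360. 217.]
bowl 0.57 [0.2253 0.3854 0.0162] [231. 317.]
[0.49260483 0.37975456 0.023     ]
```

View pics/top1.png

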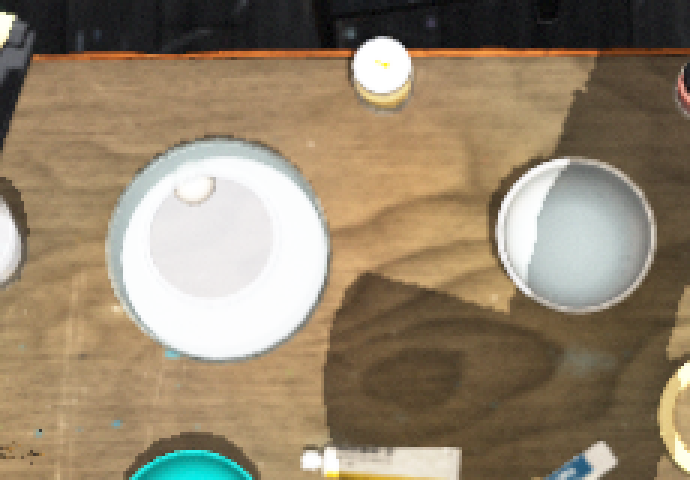

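The top crop shows the mouth ring centred at crop (211,237), which is full-image (240,219), and the ball at crop (195,186), against the far edge of the mouth. The bowl is at crop (576,235). Next I'll turn the gripper to close along the scoop's y axis and hover over the grip.

```bash
python3 -m pendant '[[0,0,0.12,-1,0.3,0,1],[0,0,0.24,-2,0.6,0,1],[0,0,0.36,-3,1,0,1],[0,0,0.48,-4,1.3,0,1],[0,0,0.6,-5,1.5,-1,1],[0,0,0.72,-6,1.8,-2,1],[0,0,0.84,-7,2,-3,1],[0,0,0.96,-8,2.2,-3,1]]' >/dev/null
python3 -m pendant '[[0,0,0.1,-0.3,0.1,-1,1],[0,0,0.2,-0.6,0.2,-2,1],[0,0,0.2,-0.6,0.2,-2,1],[0,0,0.2,-0.6,0.2,-2,1]]'
python3 - <<'E'
from h import *
c=cam("wrist");cv2.imwrite("pics/w2.png",c["color"])
for P in ([.3936,-.1165,.147],[.4714,-.1506,0],[.5264,-.1747,.014]): print(proj(c,P))
E
```

```text
clock: 3.68
position: [0.3937, -0.1159, 0.2938]
tool_rot: [[-0.916, 0.402, -0.001], [0.402, 0.916, 0.0], [0.001, -0.0, -1.0]]
contact_force: [-0.7, -0.7, 0.8]
gripper_width: 0.999
grip_force: 0.0
[320.16262168 251.59630772]
[320.45989285 291.04252221]
[320.49151973 353.6552027 ]
```

View pics/w2.png

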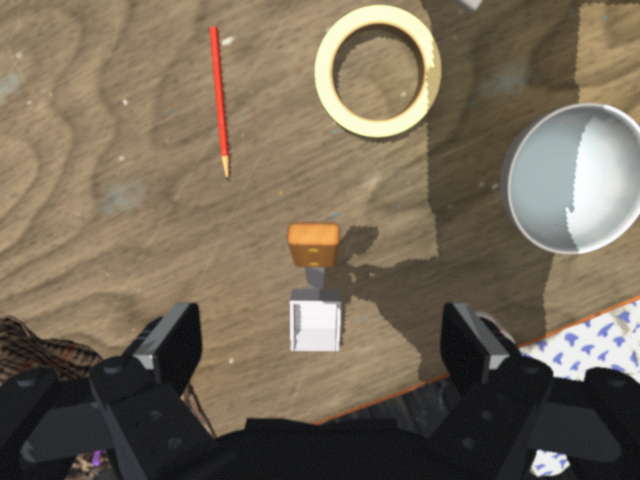

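The grip is at (314,247) and the scoop's mid-line at x≈315, about 5 px left of the prediction, so I'll correct by 3 mm. The yaw matches. Now I'll descend and grip.

```bash
python3 -m pendant '[[0,0,0,-0.1,-0.35,-2,1],[0,0,0,-0.14,-0.35,-4,1],[0,0,0,-0.14,-0.35,-6,1],[0,0,0,-0.14,-0.35,-8,1],[0,0,0,-0.14,-0.35,-9,1],[0,0,0,-0.14,-0.35,-9,1]]'
python3 -m pendant '[[0,0,0,0,0,0,0.6],[0,0,0,0,0,0,0.4],[0,0,0,0,0,0,0.3],[0,0,0,0,0,0,0.2],[0,0,0,0,0,0,0],[0,0,0,0,0,0,0],[0,0,0,0,0,0,0],[0,0,0,0,0,0,0]]' 110
python3 -m pendant '[[0,0,0,0,0,0.5,0],[0,0,0,0,0,1,0],[0,0,0,0,0,2,0],[0,0,0,0,0,3,0],[0,0,0,0,0,4,0],[0,0,0,0,0,4,0],[0,0,0,0,0,4,0]]'
python3 - <<'E'
from h import *
c=cam("wrist");cv2.imwrite("pics/w3.png",c["color"])
s=bot.get_state();R=np.array(s["tool_rot"]);t=np.array(s["position"])
print(t,(R.T@(np.array(c["xyz"])-t)).round(4),(R.T@np.array(c["orientation"])).round(3).tolist())
E
```

```text
clock: 4.23
position: [0.3918, -0.1193, 0.2025]
tool_rot: [[-0.916, 0.401, -0.003], [0.401, 0.916, 0.001], [0.003, -0.0, -1.0]]
contact_force: [0.9, 1.1, 0.2]
gripper_width: 1.0
grip_force: 0.0
clock: 4.9
position: [0.3927, -0.1198, 0.2048]
tool_rot: [[-0.917, 0.4, 0.0], [0.4, 0.917, -0.001], [-0.001, -0.001, -1.0]]
contact_force: [-2.2, 0.7, 6.4]
gripper_width: 0.28
grip_force: 108.3
clock: 5.48
position: [0.3933, -0.1197, 0.2449]
tool_rot: [[-0.917, 0.399, 0.002], [0.399, 0.917, -0.001], [-0.002, 0.0, -1.0]]
contact_force: [-0.8, 1.2, -3.5]
gripper_width: 0.283
grip_force: 108.5
[ 0.39281409 -0.11955112  0.2442119 ] [ 0.0661 -0.0002 -0.0705] [[0.0, 0.964, 0.268], [1.0, -0.0, -0.0], [-0.0, 0.268, -0.964]]
```

View pics/w3.png

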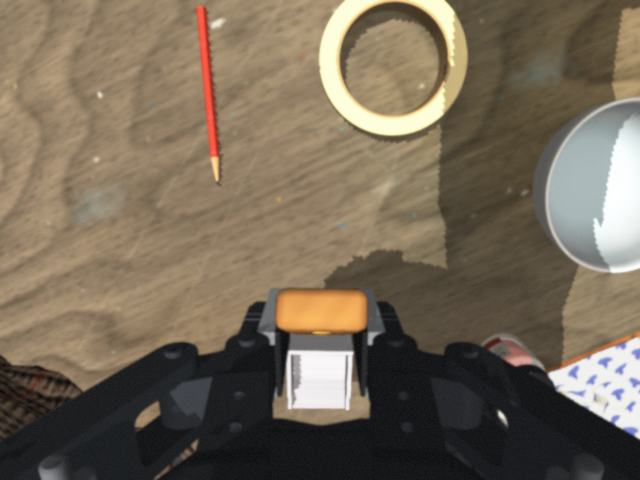

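The scoop is held by the grip (top face at (322,310)), with the toe edge at y≈408, x 287–350. I'll check the in-hand pose, then measure the jar and ball again.

```bash
cat > hand.py <<'E'
from h import *
# scoop frame S attached to tool: scoop x=-tool x, y=tool y, z=-tool z
O=np.array([84.4,0,-204.8])/1000   # scoop origin from TCP in scoop axes
PH=0.0                             # in-hand toe-down pitch error (rad)
def Ry(a): return np.array([[np.cos(a),0,np.sin(a)],[0,1,0],[-np.sin(a),0,np.cos(a)]])
def Rz(a): return np.array([[np.cos(a),-np.sin(a),0],[np.sin(a),np.cos(a),0],[0,0,1]])
G=np.array([0,0,-57.8])/1000
def sc(p,s,ph=PH): # scoop point mm -> world, pitch error about grip
    R=np.array(s["tool_rot"])@np.diag([-1,1,-1])
    return np.array(s["position"])+R@(G+Ry(ph)@(O-G+np.array(p)/1000))
E
python3 - <<'E'
from hand import *
s=bot.get_state();c=cam("wrist")
for ph in (-.05,0,.05):
    print(ph,[proj(c,sc(p,s,ph)).round(0).tolist() for p in ((60,23,14),(60,-23,14),(0,23,28),(-100,0,174))])
c=cam("top")
for n,u,v,z in (("mouth",240.3,219,.085),("ball",235,201.5,.023),("bowl",362,218.3,.057)): print(n,ray(c,u,v,z).round(4))
jm=ray(c,240.3,219,.085)
k=c["color"][130:280,180:300].repeat(4,0).repeat(4,1).copy()
for z,r,col in ((.085,.046,(0,0,255)),(.085,.055,(0,255,0)),(0.03,.086,(255,0,0))):
    q=[(proj(c,[jm[0]+r*np.cos(a),jm[1]+r*np.sin(a),z])-[180,130])*4+2 for a in np.linspace(0,6.28,60)]
    cv2.polylines(k,[np.int32(q)],True,col,1)
for bx,by in ((.493,.380),(.500,.380)):
    q=[(proj(c,[bx+.017*np.cos(a),by+.017*np.sin(a),.023])-[180,130])*4+2 for a in np.linspace(0,6.28,40)]
    cv2.polylines(k,[np.int32(q)],True,(255,0,255),1)
cv2.imwrite("pics/jar1.png",k)
E
```

```text
-0.05 [[351.0, 427.0], [291.0, 427.0], [355.0, 366.0], [322.0, 315.0]]
0 [[351.0, 414.0], [291.0, 414.0], [354.0, 355.0], [322.0, 321.0]]
0.05 [[351.0, 401.0], [292.0, 401.0], [354.0, 345.0], [322.0, 327.0]]
mouth [0.4411 0.3582 0.085 ]
ball [0.4962 0.3798 0.023 ]
bowl [0.4467 0.0843 0.057 ]
```

View pics/jar1.png

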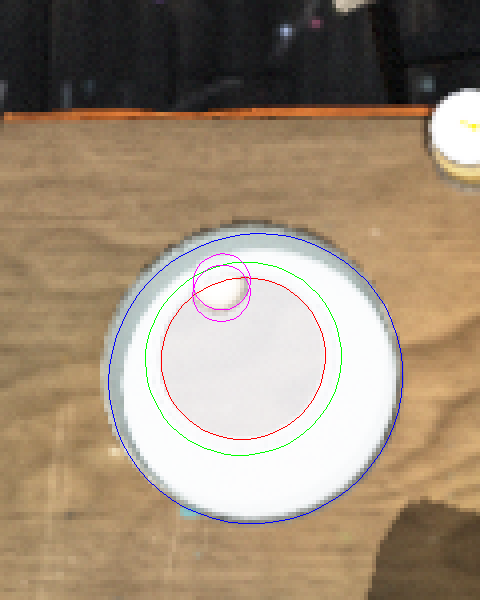

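The mouth circle fits at (0.441,0.358). The ball's visible lower edge, at crop (220,310), fits a centre of (0.500,0.380), which is 63 mm from the axis and so against the wall at bearing 20°. I'll compute the TCP targets from that.

```bash
cat >> hand.py <<'E'
J=np.array([.4411,.3582]);PHI=np.radians(20.4)
def tcp(r,z,pt,deg,psi=PHI,ctr=J,ph=.023):
    """TCP so that scoop point pt(mm) is at radius r(mm) along psi from ctr, height z(mm), TOTAL pitch deg; also commanded pitch"""
    th=np.radians(deg)-ph
    v=Rz(psi)@Ry(th)@(G+Ry(ph)@(O-G+np.array(pt)/1000))
    return np.r_[ctr+r/1000*np.array([np.cos(psi),np.sin(psi)]),z/1000]-v, th, (Rz(psi)@[0,th,0])
E
python3 - <<'E'
from hand import *
print(bot.get_state()["position"])
T=(60,0,14)
for n,a in dict(above=(26,115,T,37),down=(26,7,T,37),fwd=(75,7,T,37),level=(10,10,(0,0,0),0),out=(-31,70,(0,0,0),0),high=(-31,110,(0,0,0),0)).items():
    t,th,w=tcp(*a);print(n,t.round(4),round(th,3),w.round(3),np.hypot(*t[:2]).round(3))
E
python3 -m pendant '[[0,0,0,0,0,3,0],[0,0,0,0,1,6,0],[0,0,0,0,3,9,0],[0,0,0.1,0,6,11,0],[0,0,0.2,0,9,12,0],[0,0,0.3,0,12,13,0],[0,0,0.4,0,15,13,0],[0,0,0.5,0,18,13,0]]'
```

```text
[ 0.39229858 -0.11939492  0.24353663]
above [0.464  0.3667 0.3551] 0.623 [-0.217  0.584  0.   ] 0.591
down [0.464  0.3667 0.2471] 0.623 [-0.217  0.584  0.   ] 0.591
fwd [0.5099 0.3838 0.2471] 0.623 [-0.217  0.584  0.   ] 0.638
level [0.3701 0.3318 0.2148] -0.023 [ 0.008 -0.022  0.   ] 0.497
out [0.3317 0.3175 0.2748] -0.023 [ 0.008 -0.022  0.   ] 0.459
high [0.3317 0.3175 0.3148] -0.023 [ 0.008 -0.022  0.   ] 0.459
clock: 6.3
position: [0.3925, 0.0619, 0.3742]
tool_rot: [[-0.996, -0.094, 0.001], [-0.094, 0.996, 0.0], [-0.001, 0.0, -1.0]]
contact_force: [1.2, -1.3, -3.5]
gripper_width: 0.277
grip_force: 108.7
```

```bash
python3 -m pendant '[[0,0,0.09,0,3.5,0.5,0],[0,0,0.18,0,7,1,0],[0,0,0.27,0,10.5,1.5,0],[0,0,0.27,0,14,2,0],[0,0,0.27,0,17.5,2,0],[0,0,0.27,0,21,2,0],[0,0,0.27,0,24,2,0],[0,0,0.27,0,26,2,0]]'
python3 -m pendant '[[-0.036,0.097,0,1.5,0.7,0,0],[-0.073,0.195,0,3,1.5,0,0],[-0.109,0.292,0,4.5,2.2,0,0],[-0.145,0.39,0,6,3,0,0],[-0.181,0.487,0,7,3.8,0,0],[-0.217,0.584,0,7.2,4.4,0,0],[-0.217,0.584,0,7.2,4.4,0,0],[-0.217,0.584,0,7.2,4.4,0,0]]'
python3 - <<'E'
from hand import *
s=bot.get_state();print((tcp(26,115,(60,0,14),37)[0]-s["position"])*100, sc((60,0,14),s,.023))
R=np.array(s["tool_rot"])@np.diag([-1,1,-1]);print((Rz(-PHI)@R).round(3).tolist())
E
```

```text
clock: 6.97
position: [0.3921, 0.3233, 0.3929]
tool_rot: [[-0.935, -0.354, -0.001], [-0.354, 0.935, 0.0], [0.001, 0.001, -1.0]]
contact_force: [-0.0, -0.4, -2.3]
gripper_width: 0.279
grip_force: 108.7
clock: 7.63
position: [0.4663, 0.3653, 0.3877]
tool_rot: [[-0.757, -0.351, -0.551], [-0.283, 0.936, -0.207], [0.589, -0.0, -0.808]]
contact_force: [-0.3, -0.3, -1.5]
gripper_width: 0.278
grip_force: 110.4
[-0.22973091  0.14134139 -3.26528954] [0.46624119 0.36520143 0.14764781]
[[0.808, -0.002, 0.589], [0.002, 1.0, 0.002], [-0.589, -0.0, 0.808]]
```

```bash
python3 -m pendant '[[0,0,0,-0.2,0.1,-1,0],[0,0,0,-0.2,0.1,-2,0],[0,0,0,-0.2,0.1,-3,0],[0,0,0,-0.2,0.1,-4,0],[0,0,0,-0.2,0.1,-4,0],[0,0,0,-0.2,0.1,-4,0]]'
cat > look.py <<'E'
import sys
from hand import *
s=bot.get_state()
w=cam("wrist");t=cam("top");sn=cam("scene")
pts=[(60,23,14),(60,-23,14),(40,0,0),(0,23,28),(0,-23,28)]
def mark(c,img,f,o):
    for p in pts:
        q=(proj(c,sc(p,s,.023))-o)*f;cv2.circle(img,tuple(int(v) for v in q),2,(0,0,255),-1)
    for z,r,col in ((.085,.046,(255,0,0)),):
        q=[(proj(c,[J[0]+r*np.cos(a),J[1]+r*np.sin(a),z])-o)*f for a in np.linspace(0,6.28,60)]
        cv2.polylines(img,[np.int32(q)],True,col,1)
A=cv2.resize(w["color"],(400,300));mark(w,A,.625,[0,0])
B=cv2.resize(t["color"][150:270,170:330],(400,300));mark(t,B,2.5,np.array([170,150]))
C=cv2.resize(sn["color"][180:360,160:400],(400,300));mark(sn,C,5/3,np.array([160,180]))
D=cv2.resize(w["color"][240:480,160:480],(400,300))
cv2.imwrite(sys.argv[1],np.vstack([np.hstack([A,B]),np.hstack([C,D])]))
print(s["position"],sc((60,0,14),s,.023))
E
python3 look.py pics/l1.png
```

```text
clock: 8.13
position: [0.4617, 0.365, 0.356]
tool_rot: [[-0.761, -0.351, -0.545], [-0.287, 0.936, -0.202], [0.582, 0.002, -0.813]]
contact_force: [-1.6, 0.3, -2.8]
gripper_width: 0.282
grip_force: 110.2
[0.46167854 0.36496044 0.3560163 ] [0.46340934 0.36620407 0.11595113]
```

View pics/l1.png

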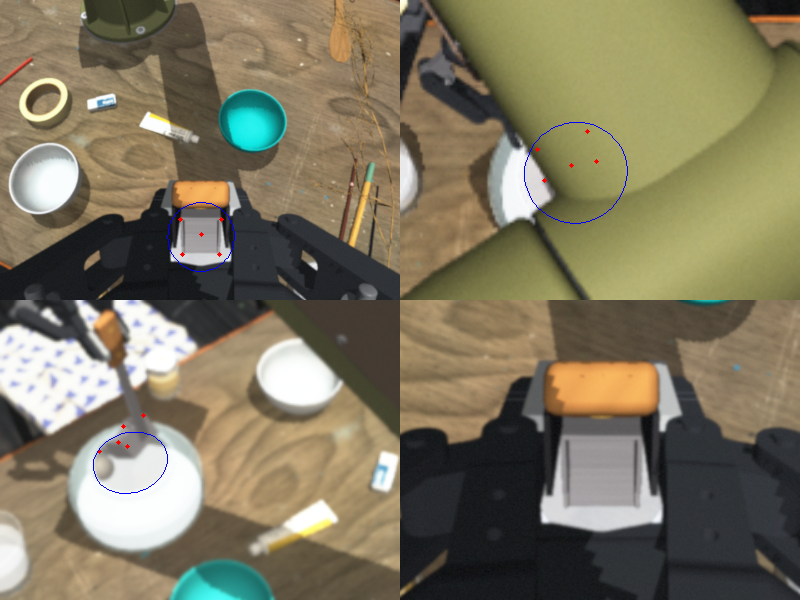

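The four-panel view confirms the scoop's in-hand pose: the wrist marks fall on the scoop corners. In the scene panel the ball shows at (105,467), and the marks look a little left of the scoop, so I'll zoom in there.

Run:
```python
from hand import *
s=bot.get_state();c=cam("scene")
x0,y0,f=190,240,6
im=c["color"][y0:y0+95,x0:x0+110];k=cv2.resize(im,None,fx=f,fy=f,interpolation=cv2.INTER_CUBIC)
P=lambda p:tuple(int(v) for v in (proj(c,p)-[x0,y0])*f+f/2)
def circ(x,y,z,r,col): cv2.polylines(k,[np.int32([P([x+r*np.cos(a),y+r*np.sin(a),z]) for a in np.linspace(0,6.28,60)])],True,col,1)
circ(*J,.085,.046,(255,0,0));circ(*J,.085,.055,(0,200,0));circ(*J,.04,.086,(0,0,255));circ(*J,.0,.086,(0,0,255))
circ(.5,.38,.023,.017,(255,0,255))
L=[sc(p,s,.023) for p in ((60,23,14),(60,-23,14),(40,-23,0),(0,-23,0),(0,-23,28),(0,23,28),(0,23,0),(40,23,0),(60,23,14))]
cv2.polylines(k,[np.int32([P(p) for p in L])],False,(0,255,255),1)
cv2.line(k,P(sc((0,0,0),s,.023)),P(sc((-85,0,147),s,.023)),(0,255,255),1)
cv2.imwrite("pics/s2.png",k)
```

```text
(no output)
```

View pics/s2.png

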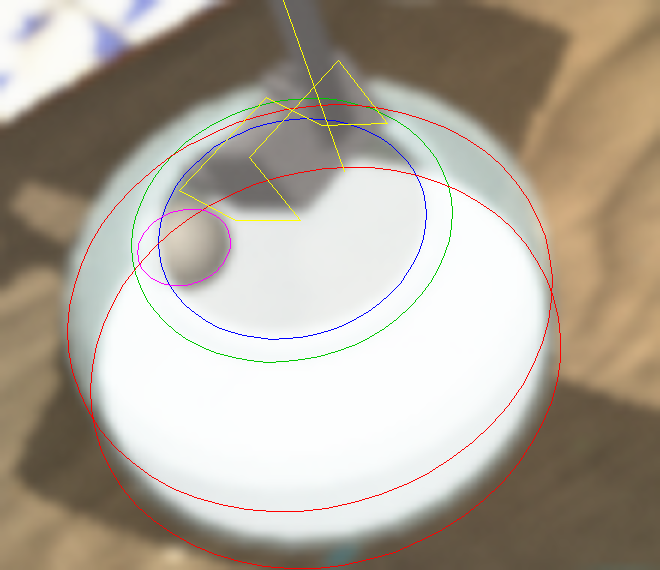

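The mouth circle and ball overlay agree with the picture (ball at (195,245), mouth bottom at y≈338). The scoop lies within about 3 mm of its model. Now I'll insert it.

```bash
python3 -m pendant '[[0,0,0,0.1,0,-1.2,0],[0,0,0,0.1,0,-2.4,0],[0,0,0,0.1,0,-3.6,0],[0,0,0,0.1,0,-4.8,0],[0,0,0,0.1,0,-6,0],[0,0,0,0.1,0,-7.2,0],[0,0,0,0.1,0,-8.4,0],[0,0,0,0.1,0,-9.4,0]]'
python3 -m pendant '[[0,0,0,0,0,-0.2,0],[0,0,0,0,0,-0.4,0],[0,0,0,0,0,-0.6,0],[0,0,0,0,0,-0.8,0],[0,0,0,0,0,-0.9,0],[0,0,0,0,0,-0.9,0]]'
python3 - <<'E'
from hand import *
s=bot.get_state();print(sc((60,0,14),s,.023),sc((40,0,0),s,.023),s["contact_force"])
c=cam("scene");find(c,["ball","jar_mouth"])
E
```

```text
clock: 9.0
position: [0.4636, 0.3655, 0.2586]
tool_rot: [[-0.76, -0.351, -0.547], [-0.286, 0.936, -0.203], [0.584, 0.002, -0.812]]
contact_force: [0.2, -0.4, -2.8]
gripper_width: 0.279
grip_force: 110.3
clock: 9.5
position: [0.4637, 0.3656, 0.251]
tool_rot: [[-0.76, -0.351, -0.547], [-0.286, 0.936, -0.203], [0.583, 0.002, -0.812]]
contact_force: [-0.6, -0.8, -3.5]
gripper_width: 0.277
grip_force: 110.2
[0.46499453 0.36658744 0.01097403] [0.44214866 0.35802347 0.01182522] [-0.56625045 -0.75630508 -3.53546596]
ball 0.67 [0.4214 0.3464 0.1482] [244. 262.]
jar_mouth 0.61 [0.4086 0.3674 0.0604] [244. 296.]
```

```bash
python3 -m pendant '[[0,0,0,0,0,-0.15,0],[0,0,0,0,0,-0.3,0],[0,0,0,0,0,-0.4,0],[0,0,0,0,0,-0.4,0]]' | sed -n 2,4p
python3 -m pendant '[[0,0,0,0,0,-0.1,0],[0,0,0,0,0,-0.2,0],[0,0,0,0,0,-0.2,0]]' | sed -n 2,4p
```

```text
position: [0.4635, 0.3654, 0.2466]
tool_rot: [[-0.76, -0.351, -0.547], [-0.286, 0.936, -0.203], [0.584, 0.002, -0.812]]
contact_force: [0.3, 0.6, -1.8]
position: [0.4636, 0.3655, 0.2447]
tool_rot: [[-0.76, -0.351, -0.547], [-0.286, 0.936, -0.203], [0.584, 0.002, -0.812]]
contact_force: [-0.2, -0.4, -2.0]
```

```bash
python3 -m pendant '[[0,0,0,0,0,-0.1,0],[0,0,0,0,0,-0.1,0],[0,0,0,0,0,-0.1,0]]' | sed -n 2,4p
python3 -m pendant '[[0,0,0,0,0,-0.1,0],[0,0,0,0,0,-0.1,0],[0,0,0,0,0,-0.1,0]]' | sed -n 2,4p
```

```text
position: [0.4636, 0.3655, 0.2439]
tool_rot: [[-0.76, -0.351, -0.547], [-0.286, 0.936, -0.203], [0.583, 0.002, -0.812]]
contact_force: [0.2, 0.5, -1.5]
position: [0.4635, 0.3655, 0.2436]
tool_rot: [[-0.76, -0.351, -0.547], [-0.286, 0.936, -0.203], [0.583, 0.002, -0.812]]
contact_force: [-0.3, 0.1, 3.8]
```

```bash
python3 -m pendant '[[0,0,0,0.5,0.17,0.03,0],[0,0,0,0.9,0.33,0.03,0],[0,0,0,1.4,0.52,0.03,0],[0,0,0,1.9,0.7,0.03,0],[0,0,0,2.3,0.87,0.03,0],[0,0,0,2.8,1.05,0.03,0],[0,0,0,2.8,1.05,0.03,0]]' | sed -n 1,4p
python3 -m pendant '[[0,0,0,0.25,0.1,0,0],[0,0,0,0.5,0.2,0,0],[0,0,0,0.75,0.3,0,0],[0,0,0,0.95,0.37,0,0],[0,0,0,0.95,0.37,0,0]]' | sed -n 1,4p
python3 - <<'E'
from hand import *
s=bot.get_state();p=sc((60,0,14),s,.023);print(p,Rz(-PHI)@np.r_[p[:2]-J,0])
E
```

```text
clock: 11.32
position: [0.4924, 0.3761, 0.2436]
tool_rot: [[-0.76, -0.351, -0.547], [-0.286, 0.937, -0.203], [0.583, 0.002, -0.812]]
contact_force: [-0.6, -0.1, 8.3]
clock: 11.73
position: [0.5009, 0.3794, 0.2439]
tool_rot: [[-0.759, -0.351, -0.548], [-0.285, 0.937, -0.204], [0.585, 0.002, -0.811]]
contact_force: [-3.9, -2.5, 8.1]
[0.50170561 0.38016447 0.00385201] [ 0.06446075 -0.00053852  0.        ]
```

```bash
python3 -m pendant '[[0,0,0,0.2,0.07,0.05,0],[0,0,0,0.4,0.15,0.05,0],[0,0,0,0.5,0.19,0.05,0],[0,0,0,0.5,0.19,0.05,0]]' | sed -n 1,4p
python3 -m pendant '[[0,0,0,0.2,0.07,0,0],[0,0,0,0.3,0.11,0,0],[0,0,0,0.4,0.15,0,0],[0,0,0,0.4,0.15,0,0]]' | sed -n 1,4p
python3 - <<'E'
from hand import *
s=bot.get_state();p=sc((60,0,14),s,.023);print(p,Rz(-PHI)@np.r_[p[:2]-J,0])
c=cam("wrist");find(c,["ball"]);print([proj(c,sc(q,s,.023)).round(0).tolist() for q in ((60,0,14),(40,0,0),(22,0,20))])
c=cam("scene");find(c,["ball","jar"]);print(proj(c,[.5,.38,.023]),proj(c,sc((50,0,24),s,.023)))
E
```

```text
clock: 12.07
position: [0.5057, 0.3814, 0.244]
tool_rot: [[-0.759, -0.351, -0.549], [-0.285, 0.937, -0.204], [0.585, 0.002, -0.811]]
contact_force: [-3.7, -2.2, 6.4]
clock: 12.4
position: [0.51, 0.383, 0.2439]
tool_rot: [[-0.759, -0.351, -0.548], [-0.286, 0.936, -0.204], [0.584, 0.002, -0.811]]
contact_force: [-4.4, -2.2, 6.2]
[0.51100973 0.3838748  0.00385054] [ 0.07447465 -0.00030405  0.        ]
ball 0.6 [0.478  0.3675 0.2289] [312. 305.]
[[322.0, 408.0], [322.0, 375.0], [322.0, 371.0]]
ball 0.65 [0.494  0.3787 0.0319] [221. 280.]
jar 0.98 [0.4055 0.3665 0.0614] [245. 297.]
[220.21933492 280.6818038 ] [217.33495406 279.99653107]
```

```bash
python3 -m pendant '[[0,0,0,0.1,0.04,0,0],[0,0,0,0.2,0.07,0,0],[0,0,0,0.3,0.11,0,0],[0,0,0,0.3,0.11,0,0]]' | sed -n 1,4p
python3 - <<'E'
from hand import *
s=bot.get_state();p=sc((60,0,14),s,.023);r=(Rz(-PHI)@np.r_[p[:2]-J,0])[0]*1000;print(p,r)
t0=np.array(s["position"])
# level by pivoting: corner fixed 24.4 behind toe, z up to 9mm
for r0,z,d in ((r-2,5,37),(r-3,7,28),(r-4,9,20),(r-5,10,10),(r-6,11,0),(r-6,11,-3)):
    a=tcp(r0-24.4,z,(40,0,0),d);print(d,((a[0]-t0)*100).round(2), ((a[1]-.623)*np.array([-.349,.937])).round(3))
E
```

```text
clock: 12.98
position: [0.5136, 0.3843, 0.2438]
tool_rot: [[-0.76, -0.351, -0.546], [-0.286, 0.936, -0.203], [0.583, 0.002, -0.812]]
contact_force: [-2.0, -0.4, 4.7]
[0.51496778 0.38531435 0.00369779] 78.68624470297058
37 [-0.21  0.01  0.04] [ 0. -0.]
28 [-3.83 -1.34  0.31] [ 0.055 -0.147]
20 [-7.04 -2.53  0.07] [ 0.104 -0.278]
10 [-10.9   -3.97  -1.03] [ 0.165 -0.442]
0 [-14.51  -5.31  -2.8 ] [ 0.225 -0.605]
-3 [-15.49  -5.68  -3.48] [ 0.244 -0.654]
```

```bash
python3 -m pendant '[[0.012,-0.033,0,-0.95,-0.3,0.1,0],[0.025,-0.066,0,-1.9,-0.6,0.2,0],[0.04,-0.107,0,-2.9,-1,0.28,0],[0.055,-0.147,0,-3.83,-1.34,0.31,0],[0.067,-0.18,0,-4.6,-1.65,0.26,0],[0.08,-0.213,0,-5.4,-1.95,0.2,0],[0.092,-0.245,0,-6.2,-2.24,0.14,0],[0.104,-0.278,0,-7.04,-2.53,0.07,0]]' | sed -n 1,4p
python3 -m pendant '[[0.015,-0.041,0,-1,-0.36,-0.25,0],[0.031,-0.082,0,-1.96,-0.72,-0.52,0],[0.046,-0.123,0,-2.9,-1.08,-0.8,0],[0.061,-0.164,0,-3.86,-1.44,-1.1,0],[0.076,-0.205,0,-4.8,-1.78,-1.5,0],[0.091,-0.246,0,-5.7,-2.12,-1.92,0],[0.106,-0.287,0,-6.6,-2.45,-2.4,0],[0.121,-0.327,0,-7.47,-2.78,-2.87,0]]' | sed -n 1,4p
python3 - <<'E'
from hand import *
s=bot.get_state();p=sc((0,0,0),s,.023);print(p,Rz(-PHI)@np.r_[p[:2]-J,0])
c=cam("wrist");find(c,["ball"]);print([proj(c,sc(q,s,.023)).round(0).tolist() for q in ((60,0,14),(40,0,0),(22,0,20))])
c=cam("scene");find(c,["ball"]);print(proj(c,[.5,.38,.023]),proj(c,sc((22,0,20),s,.023)))
cv2.imwrite("pics/s3.png",cv2.resize(c["color"][240:335,190:300],None,fx=6,fy=6,interpolation=cv2.INTER_CUBIC))
E
```

```text
clock: 13.65
position: [0.4435, 0.3592, 0.2435]
tool_rot: [[-0.888, -0.351, -0.297], [-0.334, 0.936, -0.11], [0.317, 0.002, -0.949]]
contact_force: [0.6, 0.4, -3.0]
clock: 14.32
position: [0.3684, 0.3313, 0.2152]
tool_rot: [[-0.936, -0.351, 0.024], [-0.351, 0.936, 0.009], [-0.026, 0.0, -1.0]]
contact_force: [-0.0, -0.4, -2.6]
[0.44918305 0.36169192 0.01068492] [0.00879328 0.00045539 0.        ]
ball 0.89 [0.4683 0.3682 0.0362] [321. 374.]
[[322.0, 408.0], [322.0, 376.0], [322.0, 371.0]]
ball 0.57 [0.4634 0.3723 0.0368] [231. 286.]
[220.21933492 280.6818038 ] [230.7511351  285.32932975]
```

The ball is in the scoop, as both cameras report it at about (22,0,20) in the scoop frame. Lifting out.

```bash
python3 -m pendant '[[0,0,0,-0.28,-0.1,0,0],[0,0,0,-0.84,-0.31,1,0],[0,0,0,-1.4,-0.52,2,0],[0,0,0,-1.97,-0.73,3,0],[0,0,0,-2.53,-0.94,4,0],[0,0,0,-3.1,-1.15,5,0],[0,0,0,-3.65,-1.36,6,0],[0,0,0,-3.65,-1.36,7,0]]' | sed -n 1,4p
python3 -m pendant '[[0,0,0,0,0,1,0],[0,0,0,0,0,2,0],[0,0,0,0,0,3,0],[0,0,0,0,0,4,0],[0,0,0,0,0,5,0],[0,0,0,0,0,5,0]]' | sed -n 1,4p
python3 - <<'E'
from hand import *
s=bot.get_state()
c=cam("wrist");find(c,["ball"]);print(sc((22,0,20),s,.023),proj(c,sc((22,0,20),s,.023)).round(0).tolist())
c=cam("scene");find(c,["ball","jar","bowl"])
E
```

```text
clock: 15.18
position: [0.3301, 0.317, 0.287]
tool_rot: [[-0.936, -0.352, 0.02], [-0.352, 0.936, 0.008], [-0.022, 0.0, -1.0]]
contact_force: [-0.1, -0.7, -3.0]
clock: 15.68
position: [0.3323, 0.3182, 0.3379]
tool_rot: [[-0.936, -0.352, 0.023], [-0.351, 0.936, 0.01], [-0.025, 0.001, -1.0]]
contact_force: [-0.0, 0.2, -3.5]
ball 0.66 [0.4222 0.3501 0.1597] [319. 361.]
[0.43344242 0.35643467 0.15339667] [322.0, 371.0]
ball 0.54 [0.4275 0.3598 0.1566] [236. 261.]
ball 0.36 [0.4032 0.3724 0.0591] [244. 300.]
ball 0.19 [0.2781 0.2276 0.0105] [336. 316.]
jar 0.93 [0.4035 0.3736 0.0609] [243. 300.]
bowl 0.94 [0.2412 0.3687 0.0181] [291. 366.]
bowl 0.75 [0.4649 0.0731 0.0258] [339. 225.]
```

Lifted clear with the ball still aboard. Now the bowl centre and the pour poses, using a scoop yaw of -45°.

Run:
```python
from hand import *
c=cam("scene");t=cam("top")
# bowl rim circle fit by bright edges not needed: compare guesses
for n,im in (("scene",c),("top",t)):
    for x,y in ((.447,.084),):
        q=np.array([proj(im,[x+.06*np.cos(a),y+.06*np.sin(a),.057]) for a in np.linspace(0,6.28,100)])
        print(n,"rim bbox",q.min(0).round(1),q.max(0).round(1))
g=c["color"][195:260,300:380].astype(int);m=((g.min(2)>150)&(g.max(2)-g.min(2)<35)).astype(np.uint8)
k,l,st,ce=cv2.connectedComponentsWithStats(m);i=1+st[1:,4].argmax();print("scene blob",st[i,:4]+[300,195,0,0],ce[i]+[300,195])
B=np.array([.447,.084]);psi=np.radians(-45);T=(60,0,14)
s=bot.get_state();print(s["position"],s["q"])
for r,z,d in ((-15,110,0),(-15,110,30),(-15,38,30),(-15,38,50),(-15,38,60),(-15,38,68)):
    a=tcp(r,z,T,d,psi,B);print(r,z,d,a[0].round(4),a[2].round(3),np.hypot(*a[0][:2]).round(3))
```

```text
scene rim bbox [314.3 204.2] [365.7 243. ]
top rim bbox [335.8 192.6] [388.3 244.2]
scene blob [314 203  53  41] [339.85323238 223.02038439]
[0.33128743 0.31729065 0.33514372] [ 44.05149405   1.18820601 -18.7099393   68.98213688  -0.51109071
  23.45205087]
-15 110 0 [0.3333 0.1977 0.3008] [-0.016 -0.016  0.   ] 0.388
-15 110 30 [0.4146 0.1164 0.3481] [0.354 0.354 0.   ] 0.431
-15 38 30 [0.4146 0.1164 0.2761] [0.354 0.354 0.   ] 0.431
-15 38 50 [0.4735 0.0575 0.2723] [0.601 0.601 0.   ] 0.477
-15 38 60 [0.5017 0.0293 0.2596] [0.724 0.724 0.   ] 0.503
-15 38 68 [0.5229 0.0081 0.2446] [0.823 0.823 0.   ] 0.523
```

```bash
python3 -m pendant '[[0,0,-0.05,0.1,-0.5,0,0],[0,0,-0.13,0.3,-1.4,0,0],[0,0,-0.21,0.5,-2.3,0,0],[0,0,-0.3,0.7,-3.2,0,0],[0,0,-0.38,0.8,-4.1,0,0],[0,0,-0.46,1,-5,0,0],[0,0,-0.53,1,-5.7,0,0],[0,0,-0.58,1,-6.2,0,0]]' | sed -n 1,3p
python3 -m pendant '[[0,0,-0.05,0,-0.4,0,0],[0,0,-0.13,0,-1.2,0,0],[0,0,-0.21,0,-2,0,0],[0,0,-0.3,0,-3,0,0],[0,0,-0.38,-0.2,-4,0,0],[0,0,-0.46,-0.5,-4.8,0,0],[0,0,-0.53,-0.7,-5.3,0,0],[0,0,-0.561,-0.8,-5.6,0,0]]' | sed -n 1,3p
python3 - <<'E'
from hand import *
s=bot.get_state();R=np.array(s["tool_rot"])@np.diag([-1,1,-1]);print(s["position"],np.degrees(np.arctan2(R[1,0],R[0,0])))
c=cam("wrist");find(c,["ball"]);print(sc((22,0,20),s,.023),sc((60,0,14),s,.023))
E
```

```text
clock: 16.75
position: [0.3414, 0.2548, 0.3355]
tool_rot: [[-0.975, 0.223, 0.022], [0.223, 0.975, -0.005], [-0.022, -0.0, -1.0]]
clock: 17.42
position: [0.3331, 0.1989, 0.3355]
tool_rot: [[-0.707, 0.707, 0.015], [0.707, 0.707, -0.016], [-0.022, -0.0, -1.0]]
[0.33310532 0.19890942 0.33552202] -44.99505094232918
ball 0.64 [0.4047 0.1161 0.1572] [309. 378.]
ball 0.28 [0.4395 0.3578 0.0563] [538. 158.]
[0.40914065 0.12280573 0.15064951] [0.43600807 0.09593996 0.14461852]
```

```bash
python3 -m pendant '[[0.046,0.046,0,1.1,-1.1,0.5,0],[0.093,0.093,0,2.2,-2.2,0.9,0],[0.139,0.139,0,3.2,-3.3,1.3,0],[0.185,0.185,0,4.3,-4.3,1.6,0],[0.231,0.231,0,5.3,-5.3,1.9,0],[0.278,0.278,0,6.3,-6.3,2.1,0],[0.324,0.324,0,7.2,-7.3,2.2,0],[0.37,0.37,0,8.1,-8.2,2.2,0]]' | sed -n 1,3p
python3 -m pendant '[[0,0,0,0,0,-0.6,0],[0,0,0,0,0,-1.8,0],[0,0,0,0,0,-3,0],[0,0,0,0,0,-4.2,0],[0,0,0,0,0,-5.4,0],[0,0,0,0,0,-6.6,0],[0,0,0,0,0,-7.5,0],[0,0,0,0,0,-8,0]]' | sed -n 1,4p
python3 - <<'E'
from hand import *
s=bot.get_state();print(s["position"],s["q"][4])
c=cam("wrist");find(c,["ball"]);print(sc((22,0,20),s,.023),sc((60,0,14),s,.023))
B=np.array([.447,.084]);psi=np.radians(-45);t0,w0=np.array(s["position"]),tcp(-15,38,(60,0,14),30,psi,B)[2]
for d in (40,45,50,55,60,65,70):
    a=tcp(-15,40,(60,0,14),d,psi,B);print(d,(a[2]-w0).round(3),((a[0]-t0)*100).round(2))
E
```

```text
clock: 18.18
position: [0.4159, 0.1167, 0.3579]
tool_rot: [[-0.624, 0.704, -0.339], [0.616, 0.71, 0.341], [0.481, 0.004, -0.877]]
clock: 18.85
position: [0.414, 0.1179, 0.2766]
tool_rot: [[-0.624, 0.704, -0.34], [0.617, 0.71, 0.338], [0.479, 0.002, -0.878]]
contact_force: [-0.5, 0.7, -1.8]
[0.41404519 0.11786922 0.27662516] 20.998391627665505
ball 0.66 [0.4173 0.1091 0.0678] [315. 382.]
[0.4150124  0.11737589 0.06273311] [0.43629607 0.09634175 0.03855522]
40 [0.123 0.123 0.   ] [ 3.01 -3.1   0.32]
45 [0.185 0.185 0.   ] [ 4.49 -4.58  0.13]
50 [0.247 0.247 0.   ] [ 5.95 -6.04 -0.24]
55 [0.309 0.309 0.   ] [ 7.38 -7.47 -0.78]
60 [0.37 0.37 0.  ] [ 8.77 -8.86 -1.5 ]
65 [0.432 0.432 0.   ] [ 10.11 -10.2   -2.39]
70 [0.494 0.494 0.   ] [ 11.39 -11.48  -3.44]
```

```bash
python3 -m pendant '[[0.03,0.03,0,0.8,-0.8,0.1,0],[0.06,0.06,0,1.5,-1.5,0.2,0],[0.09,0.09,0,2.25,-2.3,0.27,0],[0.123,0.123,0,3,-3.1,0.32,0],[0.154,0.154,0,3.75,-3.84,0.25,0],[0.185,0.185,0,4.5,-4.58,0.13,0],[0.185,0.185,0,4.5,-4.58,0.13,0]]' | sed -n 1,4p
python3 -m pendant '[[0.02,0.02,0,0.49,-0.49,-0.1,0],[0.041,0.041,0,0.97,-0.97,-0.23,0],[0.062,0.062,0,1.46,-1.46,-0.37,0],[0.082,0.082,0,1.93,-1.93,-0.53,0],[0.103,0.103,0,2.4,-2.4,-0.7,0],[0.124,0.124,0,2.89,-2.89,-0.91,0],[0.124,0.124,0,2.89,-2.89,-0.91,0],[0.124,0.124,0,2.89,-2.89,-0.91,0]]' | sed -n 1,4p
python3 - <<'E'
from hand import *
s=bot.get_state();print(s["q"][4],sc((60,0,14),s,.023))
for n in ("scene","wrist","top"):
    c=cam(n);print(n);find(c,["ball"])
E
```

```text
clock: 19.53
position: [0.4611, 0.0703, 0.2777]
tool_rot: [[-0.512, 0.706, -0.489], [0.509, 0.708, 0.489], [0.692, 0.002, -0.722]]
contact_force: [-0.6, 0.8, -2.1]
clock: 20.2
position: [0.4887, 0.043, 0.2698]
tool_rot: [[-0.422, 0.706, -0.569], [0.417, 0.709, 0.57], [0.805, 0.003, -0.593]]
contact_force: [0.3, -0.2, -2.3]
28.0362920288638 [0.43782113 0.09464896 0.04093786]
scene
ball 0.23 [0.5694 0.2341 0.046 ] [258. 225.]
wrist
top
```

```bash
python3 -m pendant '[[0.02,0.02,0,0.46,-0.46,-0.24,0],[0.041,0.041,0,0.93,-0.93,-0.48,0],[0.062,0.062,0,1.39,-1.39,-0.72,0],[0.082,0.082,0,1.84,-1.84,-1.01,0],[0.103,0.103,0,2.29,-2.29,-1.31,0],[0.124,0.124,0,2.73,-2.73,-1.61,0],[0.124,0.124,0,2.73,-2.73,-1.61,0],[0.124,0.124,0,2.73,-2.73,-1.61,0]]' | sed -n 1,4p
python3 - <<'E'
from hand import *
s=bot.get_state();print(s["q"][4],sc((60,0,14),s,.023))
for n in ("scene","wrist"):
    c=cam(n);print(n);find(c,["ball"]);print(proj(c,sc((40,0,18),s,.023)),proj(c,[.447,.084,.026]))
    cv2.imwrite(f"pics/p_{n}.png",c["color"])
E
```

```text
clock: 21.17
position: [0.5157, 0.0155, 0.2532]
tool_rot: [[-0.315, 0.706, -0.634], [0.31, 0.708, 0.634], [0.897, 0.003, -0.442]]
contact_force: [0.7, -0.3, -2.2]
28.983560985020222 [0.43714205 0.0947843  0.04071094]
scene
ball 0.37 [0.4516 0.0796 0.0348] [340. 227.]
[338.77577386 228.19919616] [339.77684896 231.45651607]
wrist
[320.26086557 389.97883995] [319.31195026 434.42075546]
```

```bash
python3 -m pendant '[[0,0,0,-0.2,0.2,0.4,0],[0,0,0,-0.6,0.6,1.2,0],[0,0,0,-1,1,2.4,0],[0,0,0,-1.4,1.4,4,0],[0,0,0,-1.8,1.8,6,0],[0,0,0,-2,2,8,0],[0,0,0,-2,2,10,0],[0,0,0,-2,2,10,0]]' | sed -n 1,4p
python3 - <<'E'
from hand import *
s=bot.get_state()
for n in ("scene","wrist"):
    c=cam(n);print(n);find(c,["ball","bowl"])
    cv2.imwrite(f"pics/q_{n}.png",c["color"])
    if n=="scene": A=cv2.resize(c["color"][190:270,300:400],(500,400))
    else: B=cv2.resize(c["color"],(500,375))[200:,100:400]
cv2.imwrite("pics/q.png",np.hstack([A,cv2.resize(B,(300,400))]))
E
```

```text
clock: 22.03
position: [0.4955, 0.0361, 0.3596]
tool_rot: [[-0.32, 0.706, -0.632], [0.31, 0.708, 0.634], [0.895, 0.007, -0.446]]
contact_force: [0.2, -0.5, -2.2]
scene
ball 0.73 [0.4549 0.0786 0.0389] [340. 225.]
bowl 0.75 [0.2386 0.3724 0.017 ] [291. 369.]
wrist
bowl 0.84 [0.2149 0.3888 0.0362] [353. 230.]
bowl 0.22 [0.4532 0.5283 0.0591] [543. 251.]
```

View pics/q.png

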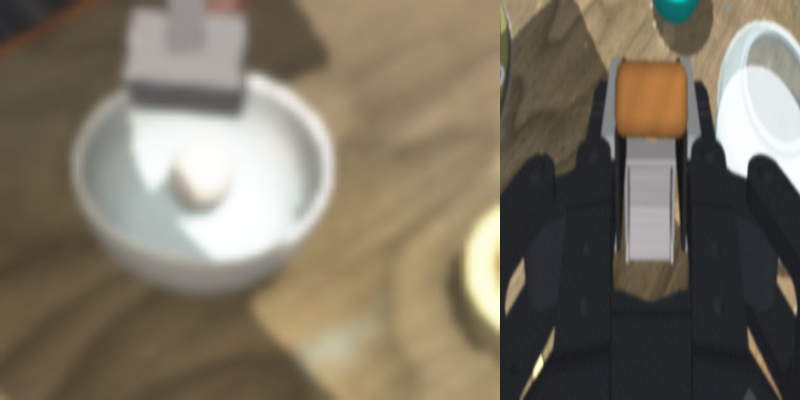

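The ball rests near the middle of the bowl, at left-panel (203,178), and the scoop is empty. I'll level the scoop and take it back to its original spot.

```bash
python3 -m pendant '[[-0.07,-0.07,0,0,-1,0,0],[-0.14,-0.14,0,-1,-2,0,0],[-0.22,-0.22,0,-2,-3.5,0,0],[-0.3,-0.3,0,-3,-5,0,0],[-0.38,-0.38,0,-4,-6.5,0,0],[-0.46,-0.46,0,-5,-8,0,0],[-0.54,-0.54,0,-6,-9.5,0,0],[-0.62,-0.62,0,-7,-11,0,0]]' | sed -n 1,3p
python3 -m pendant '[[-0.07,-0.07,0,-0.7,-1,-0.5,0],[-0.14,-0.14,0,-1.4,-2,-1,0],[-0.18,-0.18,0,-2,-3,-1.5,0],[-0.18,-0.18,0,-2.5,-4,-2,0],[-0.18,-0.18,0,-2.5,-4,-2,0]]' | sed -n 1,3p
python3 -m pendant '[[0,0,0.1,0,0,-1,0],[0,0,0.2,0,0,-2,0],[0,0,0.3,0,0,-3,0],[0,0,0.373,0,0,-4,0],[0,0,0.373,0,0,-4,0],[0,0,0.373,0,0,-4,0]]' | sed -n 1,4p
```

```text
clock: 23.0
position: [0.4248, -0.0752, 0.3534]
tool_rot: [[-0.69, 0.705, -0.163], [0.686, 0.709, 0.163], [0.231, 0.0, -0.973]]
clock: 23.42
position: [0.3978, -0.1145, 0.3324]
tool_rot: [[-0.709, 0.705, 0.009], [0.705, 0.709, -0.012], [-0.015, -0.002, -1.0]]
clock: 23.92
position: [0.4001, -0.1141, 0.2929]
tool_rot: [[-0.917, 0.399, 0.013], [0.399, 0.917, -0.006], [-0.015, 0.0, -1.0]]
contact_force: [-0.5, -0.7, -2.0]
```

```bash
python3 -m pendant '[[0,0,0,-0.2,-0.1,-1.5,0],[0,0,0,-0.4,-0.3,-3,0],[0,0,0,-0.6,-0.5,-4.5,0],[0,0,0,-0.6,-0.5,-6,0],[0,0,0,-0.6,-0.5,-7.2,0],[0,0,0,-0.6,-0.5,-8,0],[0,0,0,-0.6,-0.5,-8.3,0],[0,0,0,-0.6,-0.5,-8.3,0]]' | sed -n 2,4p
python3 -m pendant '[[0,0,0,0,0,-0.1,0],[0,0,0,0,0,-0.2,0],[0,0,0,0,0,-0.3,0],[0,0,0,0,0,-0.4,0],[0,0,0,0,0,-0.4,0]]' | sed -n 2,4p
```

```text
position: [0.3946, -0.1194, 0.2106]
tool_rot: [[-0.917, 0.398, 0.016], [0.398, 0.917, -0.007], [-0.017, 0.0, -1.0]]
contact_force: [-0.1, 0.6, -2.2]
position: [0.3949, -0.1196, 0.207]
tool_rot: [[-0.918, 0.397, 0.017], [0.397, 0.918, -0.007], [-0.019, 0.0, -1.0]]
contact_force: [0.1, 0.1, -1.8]
```

```bash
python3 -m pendant '[[0,0,0,0,0,-0.1,0],[0,0,0,0,0,-0.2,0],[0,0,0,0,0,-0.2,0]]' | sed -n 2,4p
python3 -m pendant '[[0,0,0,0,0,-0.1,0],[0,0,0,0,0,-0.1,0],[0,0,0,0,0,-0.1,0]]' | sed -n 2,4p
python3 -m pendant '[[0,0,0,0,0,-0.1,0],[0,0,0,0,0,-0.1,0],[0,0,0,0,0,-0.1,0]]' | sed -n 2,4p
```

```text
position: [0.3941, -0.1191, 0.2057]
tool_rot: [[-0.918, 0.397, 0.016], [0.397, 0.918, -0.007], [-0.017, 0.0, -1.0]]
contact_force: [-6.6, 3.6, 13.3]
position: [0.3938, -0.119, 0.2053]
tool_rot: [[-0.918, 0.397, 0.016], [0.397, 0.918, -0.006], [-0.017, 0.0, -1.0]]
contact_force: [-12.7, 5.5, 20.6]
position: [0.3934, -0.1188, 0.205]
tool_rot: [[-0.918, 0.397, 0.016], [0.397, 0.918, -0.006], [-0.017, 0.001, -1.0]]
contact_force: [-15.9, 6.9, 29.9]
```

```bash
python3 -m pendant '[[0,0,0,0,0,0.1,0],[0,0,0,0,0,0.2,0],[0,0,0,0,0,0.25,0],[0,0,0,0,0,0.25,0]]' | sed -n 2,4p
python3 -m pendant '[[0,0,0,0,0,0,0],[0,0,0,0,0,0,0.32],[0,0,0,0,0,0,0.36],[0,0,0,0,0,0,0.4],[0,0,0,0,0,0,0.5],[0,0,0,0,0,0,0.7],[0,0,0,0,0,0,1],[0,0,0,0,0,0,1]]' 20
python3 -m pendant '[[0,0,0,0,0,0,1],[0,0,0,0,0,0,1],[0,0,0,0,0,0,1]]' | sed -n 4,5p
python3 - <<'E'
from h import *
c=cam("wrist");find(c,["scoop","scoop_grip"]);cv2.imwrite("pics/r.png",c["color"])
g=c["color"].astype(int);m=((g[...,2]>120)&(g[...,2]-g[...,0]>90)&(g[...,1]<170)).astype(np.uint8);m[:200]=0
k,l,st,ce=cv2.connectedComponentsWithStats(m);i=1+st[1:,4].argmax();print(st[i],ce[i])
E
```

```text
position: [0.3945, -0.1194, 0.2062]
tool_rot: [[-0.918, 0.397, 0.017], [0.397, 0.918, -0.007], [-0.019, 0.0, -1.0]]
contact_force: [-5.8, 2.6, 8.1]
clock: 26.75
position: [0.3947, -0.1195, 0.2052]
tool_rot: [[-0.918, 0.397, 0.017], [0.397, 0.918, -0.007], [-0.018, 0.0, -1.0]]
contact_force: [0.7, 0.8, 0.9]
gripper_width: 0.899
grip_force: 0.0
contact_force: [0.1, -0.2, 0.8]
gripper_width: 0.997
scoop 0.91 [ 0.4615 -0.1394  0.028 ] [333. 330.]
scoop_grip 0.64 [ 0.4597 -0.1417  0.0336] [329. 334.]
[ 277  284   91   45 2715] [320.46372007 303.06372007]
```

```bash
python3 -m pendant '[[0,0,0,0,0,0.7,1],[0,0,0,0,0,2,1],[0,0,0,0,0,4,1],[0,0,0,0,0,6,1],[0,0,0,0,0,8,1],[0,0,0,0,0,10,1],[0,0,0,0,0,12,1],[0,0,0,0,0,12,1]]' | sed -n 1,5p
python3 - <<'E'
from fit import *
c=cam("wrist");find(c,["scoop","scoop_grip"])
g=c["color"].astype(int);m=((g[...,2]>120)&(g[...,2]-g[...,0]>90)&(g[...,1]<170)).astype(np.uint8);m[:150]=0
k,l,st,ce=cv2.connectedComponentsWithStats(m);i=1+st[1:,4].argmax();print(st[i],ce[i],proj(c,[.394,-.119,.147]))
c=cam("scene");find(c,["ball","jar","scoop"])
c=cam("top");find(c,["ball","jar","bowl","paint_tube","black_lid_jar","glass","white_lid_jar"])
E
```

```text
clock: 27.82
position: [0.3963, -0.12, 0.3296]
tool_rot: [[-0.917, 0.397, 0.023], [0.397, 0.918, -0.009], [-0.024, 0.001, -1.0]]
contact_force: [1.3, 0.1, -0.7]
gripper_width: 1.001
scoop 0.86 [ 0.4663 -0.1474  0.0239] [323. 269.]
scoop_grip 0.89 [ 0.4633 -0.1479  0.0276] [322. 268.]
[299 195  44  41 726] [318.93663912 210.12534435] [320.87030558 224.40598025]
ball 0.52 [ 0.5588 -0.0129  0.0425] [342. 183.]
jar 0.65 [0.4168 0.3623 0.0604] [244. 292.]
scoop 0.59 [ 0.4742 -0.1406  0.0218] [401. 185.]
ball 0.5 [0.463  0.0732 0.0351] [366. 213.]
ball 0.5 [0.2797 0.2255 0.0097] [301. 294.]
jar 0.73 [0.4467 0.3629 0.0627] [240. 219.]
jar 0.44 [0.4558 0.0865 0.019 ] [360. 218.]
bowl 0.87 [0.4542 0.0839 0.0198] [361. 218.]
bowl 0.69 [0.2242 0.3833 0.0154] [232. 318.]
paint_tube 0.91 [0.2768 0.2236 0.0097] [302. 295.]
black_lid_jar 0.75 [ 0.5694 -0.0157  0.0614] [404. 166.]
black_lid_jar 0.45 [0.5684 0.2341 0.0608] [296. 167.]
glass 0.73 [0.4475 0.5481 0.0526] [161. 220.]
white_lid_jar 0.8 [0.5699 0.2368 0.0612] [295. 166.]
```

```bash
python3 -m pendant '[[0,0,0,0,0,0,1],[0,0,0,0,0,0,1],[0,0,0,0,0,0,1],[0,0,0,0,0,0,1],[0,0,0,0,0,0,1],[0,0,0,0,0,0,1],[0,0,0,0,0,0,1],[0,0,0,0,0,0,1]]' | sed -n 1,2p
python3 - <<'E'
from h import *
for n in ("top","scene","top"):
    c=cam(n);find(c,["ball"]);cv2.imwrite(f"pics/z_{n}.png",c["color"])
    g=c["color"];k=g[205:240,345:380] if n=="top" else None
print(bot.finish_job())
E
```

```text
clock: 29.23
position: [0.3947, -0.1195, 0.3253]
ball 0.5 [0.4629 0.0739 0.0349] [366. 213.]
ball 0.58 [0.4583 0.0786 0.0318] [339. 226.]
ball 0.46 [ 0.4693 -0.144   0.0203] [403. 186.]
ball 0.63 [0.4622 0.0754 0.03  ] [365. 214.]
the job is handed in; nothing more can be done
None
```

I handed the job in at about 29 s: at the last camera check the ball was at rest in the white bowl, about 18 mm from its centre. The scoop is standing released at its original spot, and the jar, bowl and bystanders showed no significant shift; the hand-in call returned no verdict.

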